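Hold the card warmer's sprung hatch just short of staying open

ROBOT

A 6-joint arm with a two-finger parallel gripper is mounted at the origin on the work surface. World frame = base frame: x ahead of the robot, y to its left, z up, the work surface at z = 0. Lengths are in m, angles in rad, forces in N, time in s.
With the tool pointing down it reaches from about 0.35 to 0.925 m from the base axis. Payload 6.4 kg.
Tool frame: the origin (TCP) lies at the very end of the fingers, on their centre line; the grasp point (between the pads) lies 19 mm behind it; z points along the fingers, y is the line along which they close (so a half turn about z gives the same grasp; the last joint's range is limited). The gripper opens to 85 mm and grips with 20 to 120 N. Pads are 22 mm wide; open, the fingers measure 114 mm over their backs; the gripper's body (76 mm by 85 mm) begins 54 mm behind the grasp point. The pads swing forward as they close: fully open they stand 13 mm farther back than shut.
Start: joints at [-0.174, 0.245, 1.558, -0, 1.339, -0.174], TCP at [0.65, 0, 0.197] pointing down, gripper open.
Joint ranges: [-3.13, 3.13], [-1.02, 2.26], [0.13, 2.54], [-0.95, 4.09], [0.21, 2.88], [-2.74, 2.74]. Speed limits (rad/s): [2.57, 2.57, 3.14, 3.14, 3.14, 3.14].

INTERFACE

Orientations are given as a rotation vector (axis times angle).
In Python, from bench import ctrl, camera gives the robot as it stands.
- The arm moves only by the shell command python3 -m handwheel 'ROWS'. ROWS is JSON, a list of rows, each an object of numbers: "x", "y", "z": the shift along the tool's x, y, z as a fraction of full scale; "turn": the turn about the tool's z as a fraction of full scale; "hand": the opening, from -1 (shut) to 1 (fully open), so that 0 is half open. A call has exactly 10 rows; each row shifts and turns the commanded pose from where the row before left it, along the tool's axes as they then stand; what a row does not reach is not made up. Full scale, the value 1, is 0.1 m for a shift and pi rad for a turn. A row lasts 1/10 s, in which the tool goes at most 50 mm and 8.59 degrees, less where a joint would pass 70% of its speed; a pose out of reach is approached as far as the arm can. A call with a number of a shift or a turn outside -1 to 1 is refused whole. A call with a gripper value outside its range is refused whole. The fingers move at their own pace and stop on an object; the grip force is fixed at half the most. Time passes only in rows, so rows that do not move let the fingers close, or fill a call up. It gives the time, the measured TCP pose, the force, the opening and the grip force at its end, in the units of the state.
- ctrl.sense(): the state, without advancing time (a new reading comes with each control period).
- camera(name): name is "scene" or "side" or "wrist"; returns a dict with "frame" (420x560x3 uint8, red, green, blue), "fx", "fy", "cx", "cy" (pixels), "k1" (the pictures are not rectified: a ray, as slopes to the right and down, at radius r is drawn at 1 + k1 r^2 times it, then the intrinsics apply), "R" (3x3) and "t" (3): a world point X has camera coordinates R X + t. Camera axes: x right, y down, z forward; pixel columns grow to the right and rows downward; lengths in m; the calibration is good to about 2 mm. A picture is of the moment at which its call begins. There is no depth.
- ctrl.finish_job(): hands the job in; it is judged then, once.
The state is a dict: "time": time; "joint_pos": joint angles; "dq": joint speeds; "joint_efforts": joint torques, N m; "position": TCP position; "ee_rot": TCP orientation; "ft_force": force on the tool from outside, world axes, zero at the start; "moment": the same for the moment, N m; "finger_gap": opening from 0.0 (shut) to 1.0 (fully open); "gripper_force": force on a finger pad.
Only numpy, scipy, OpenCV 4.12 (cv2) and the standard library are available. Lean on these libraries where they do the work, as an engineer would, in place of code of your own. Each camera call takes 0.05 s, during which the arm holds its last target. There are 200 camera calls.

TASK

Take the loose black cap off the sight glass of the card warmer and stand it the same way up on the white paper mat, without dropping it. Then take the warmer's sprung hatch by its grab bar, raise it a little past its balance point without letting it fly open to its stop, ease it back and keep holding it by the bar, still, just below the balance point (about 10 degrees below), so that it would fall shut if let go. Finish while holding it there, and leave the vials and the beaker alone.

Things in the scene. Friction and masses are not known exactly. Their poses are not given: they have to be found in the camera images.
- case: the card warmer: white open-topped case 170 x 200 x 100 mm (x, y, z), fixed to the bench; origin at the centre of its underside, z up, its front with the grey panel looks along its -x, its y runs along hinge and grab bar. The hatch lies on top of it.
- hatch (a joint): angle of the sprung hatch (rad): 0 shut, level; grows as the front edge with the bar swings up and over towards the case's +x; stop at 1.75. The hatch is an aluminium plate 165 (x) x 196 (y) x 8 mm, its top face 108 mm above the bench when shut. Balance point at 1.05 rad (60 degrees): below it the hatch falls shut, above it the spring swings it open. It is light: under 3 N at the bar anywhere.
- hatch_hinge (a point): point on the hinge axis at mid-width: 83 mm along +x of the case's origin, 100 mm above the bench; the axis runs along the case's y.
- bar (a point): grab bar of the hatch: round steel bar 12 mm thick and 120 mm long, along the case's y, joined to the hatch's front edge by an arm at each end; this point is the middle of the bar. It is 210 mm from the hinge, 45 mm (centre) ahead of the plate's edge, so 39 mm of open gap lies behind it and 108 mm is free between its two arms. Shut, its centre is 104 mm above the bench; in the hatch's plane it lies 4 mm above the hinge axis. Its axes turn with the hatch.
- cap: loose black plastic cap over the round sight glass in the middle of the hatch: an upside-down shallow cup, 90 mm across, 20 mm high, its rim down, with a knob 24 mm across and 32 mm tall on its top; about 0.12 kg. Origin at the centre of its open rim plane (underside), z up. Its rim surrounds a collar 6 mm high with 6 mm to spare all round, so it lifts straight off.
- cap_knob (a point): on the cap's axis, 44 mm above its underside: the height at which to grip the knob (24 mm above the cap's flat top, 8 mm below the knob's end).
- mat: white paper mat 190 x 190 mm, 3 mm thick, fixed flat on the bench beside the warmer; origin at the centre of its underside, x and y along its edges.
- vial_a: bystander: small dropper vial, 27 mm across, 65 mm high, standing beyond the work; origin at the centre of its foot
- vial_b: bystander: a second vial like vial_a; origin at the centre of its foot
- beaker: bystander: open glass beaker, 72 mm across, 85 mm high; origin at the centre of its foot
Mind the look-alikes: they are no part of the job. Leave any blue look-alike of the cap alone.

How it is judged:
By the outcome, as a careful person would: the job done as asked, in the order asked, and still so for the second after the job is handed in, while the arm keeps its last pose, push and grip.
It also fails if it takes over 61 s, if anything falls off the work surface, if the arm or the gripper's body presses on something with over 40 N, if the wrist force passes 120 N, or if a joint passes its speed limit or range.

## Working session

There is one attempt and no reset: what is moved stays moved. The work goes in short steps, Python scripts to look and compute and a shell command to move; the robot and the scene stay as the last step left them, time stands still between calls to the robot, and variables do not carry over. Pictures are saved under pics/ and viewed, at most 10 in all, crops included, and the job is handed in when it is done.

```bash
ls; mkdir -p pics
cat > h.py <<'E'
import numpy as np, cv2
from bench import ctrl, camera
def ray(c,u,v):
    d=np.array([(u-c["cx"])/c["fx"],(v-c["cy"])/c["fy"]]); s=d.copy()
    for _ in range(20): s=d/(1+c["k1"]*(s@s))
    R=np.array(c["R"]);t=np.array(c["t"])
    return -R.T@t, R.T@np.array([s[0],s[1],1])
def onz(c,u,v,z):
    o,d=ray(c,u,v); return o+d*(z-o[2])/d[2]
def proj(c,X):
    p=np.array(c["R"])@np.array(X)+np.array(c["t"]); s=p[:2]/p[2]; s=s*(1+c["k1"]*(s@s))
    return np.array([s[0]*c["fx"]+c["cx"],s[1]*c["fy"]+c["cy"]])
def save(c,n): cv2.imwrite("pics/"+n,c["frame"][:,:,::-1])
E
python3 - <<'E'
from h import *
import pickle
cs={n:camera(n) for n in("scene","side","wrist")}
pickle.dump(cs,open("c0.pkl","wb"))
im=np.vstack([np.hstack([cs["scene"]["frame"],cs["side"]["frame"]])])
cv2.imwrite("pics/a_scene.png",cs["scene"]["frame"][:,:,::-1]);cv2.imwrite("pics/a_side.png",cs["side"]["frame"][:,:,::-1]);cv2.imwrite("pics/a_wrist.png",cs["wrist"]["frame"][:,:,::-1])
print(ctrl.sense())
E
```

```text
pics
{'time': 0.15, 'joint_pos': array([-1.74090033e-01,  2.45671713e-01,  1.55873947e+00,  3.25269744e-05,
        1.33873283e+00, -1.74140882e-01]), 'dq': array([ 4.59450221e-04, -3.55997440e-03, -2.09590002e-03, -1.20991305e-03,
        8.41205896e-04, -5.30127345e-05]), 'joint_efforts': array([ 3.57137314e-04, -4.29984105e+01, -3.26552796e+01, -1.40693478e-04,
        3.52074814e-03,  1.27692519e-05]), 'position': array([6.49511921e-01, 1.07490883e-04, 1.96419020e-01]), 'ee_rot': array([-2.22048197e+00, -2.22057821e+00,  1.35729738e-03]), 'ft_force': array([-0.29757086,  0.53127075, -0.29130737]), 'moment': array([-9.82069851e-05, -6.86676284e-02, -7.39857293e-03]), 'gripper_force': 0.0, 'finger_gap': 1.001608050287146}
```

View pics/a_scene.png

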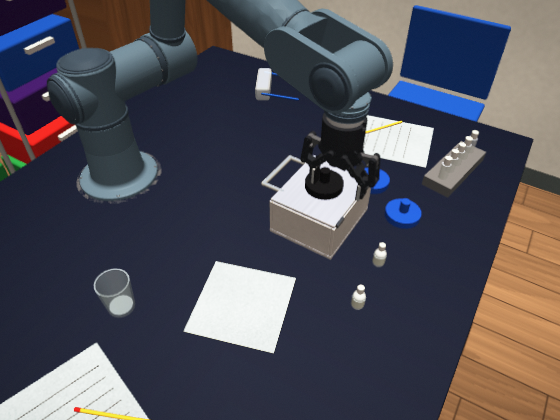

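View pics/a_side.png

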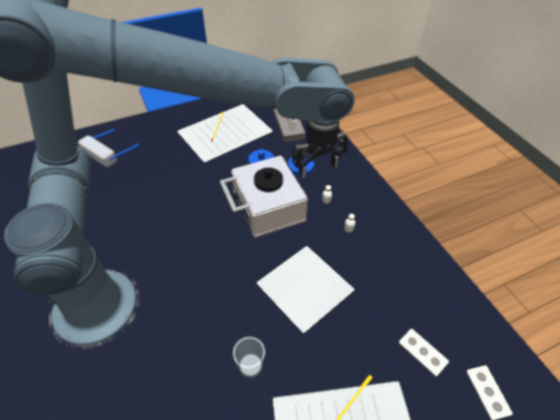

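Scene: black cap at about (323,183), bar at (280,172), mat at (243,305), vials at (380,255) and (358,297), beaker at (115,292). Side: cap at (268,180), bar at (234,194), mat at (305,288). Next the wrist picture, plus rough numbers.

Run:
```python
from h import *
import pickle
cs=pickle.load(open("c0.pkl","rb"))
print("capknobtop two-view")
for n,m in(("scene",(243,305)),("side",(305,288))):
    c=cs[n]; f=c["frame"]; g=f.min(2)
    print(n,"cam at",ray(c,0,0)[0].round(3))
    w=(g>150).astype(np.uint8)
    nl,l=cv2.connectedComponents(w); k=(l==l[m[1],m[0]]).astype(np.uint8)
    ct=max(cv2.findContours(k,0,2)[0],key=cv2.contourArea); h=cv2.convexHull(ct)
    q=cv2.approxPolyDP(h,0.04*cv2.arcLength(h,True),True)[:,0]
    P=np.array([onz(c,u,v,.003) for u,v in q]); print("mat",q.tolist(),P.round(3)[:,:2].tolist(),P.mean(0).round(3))
for n,p,b in(("scene",(323,190),[]),("side",(268,182),[])):
    c=cs[n]; print(n,"cap top approx",onz(c,*p,.13).round(3))
f=cs["scene"]["frame"][130:270,230:420];g=cs["side"]["frame"][130:270,190:380]
cv2.imwrite("pics/b.png",np.vstack([np.hstack([cv2.resize(f,(400,295)),cv2.resize(g,(400,295))]) ,cv2.copyMakeBorder(cv2.resize(cs["wrist"]["frame"],(400,300)),0,0,0,400,0)])[:,:,::-1])
```

```text
capknobtop two-view
scene cam at [ 0.891 -0.62   0.828]
mat [[216, 261], [295, 278], [273, 352], [184, 331]] [[0.421, -0.112], [0.6, -0.06], [0.653, -0.24], [0.474, -0.294]] [ 0.537 -0.176  0.003]
side cam at [ 0.234 -0.658  0.99 ]
mat [[308, 247], [353, 290], [302, 331], [257, 282]] [[0.605, -0.066], [0.652, -0.244], [0.472, -0.292], [0.422, -0.114]] [ 0.538 -0.179  0.003]
scene cap top approx [0.577 0.103 0.13 ]
side cap top approx [0.556 0.113 0.13 ]
```

View pics/b.png

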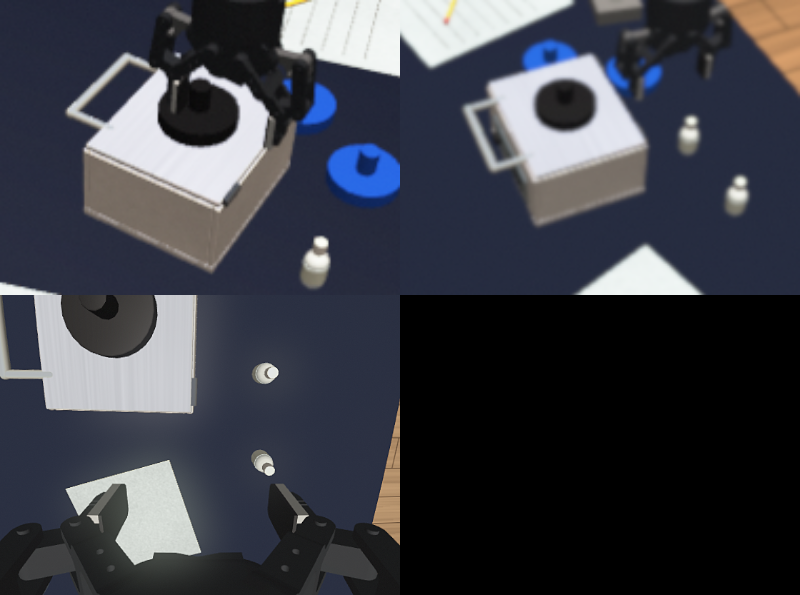

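Wrist view: hatch nearly aligned with the world axes, cap at top left, mat turned by about 16°. I'll rise and move toward the cap for a proper wrist view.

```bash
python3 -m handwheel '[{"x":0.05,"y":-0.1,"z":-0.15,"turn":0,"hand":1},{"x":0.05,"y":-0.1,"z":-0.15,"turn":0,"hand":1},{"x":0.05,"y":-0.15,"z":-0.15,"turn":0,"hand":1},{"x":0.05,"y":-0.15,"z":-0.15,"turn":0,"hand":1},{"x":0,"y":-0.15,"z":-0.15,"turn":0,"hand":1},{"x":0,"y":-0.15,"z":-0.15,"turn":0,"hand":1},{"x":0,"y":0,"z":0,"turn":0,"hand":1},{"x":0,"y":0,"z":0,"turn":0,"hand":1},{"x":0,"y":0,"z":0,"turn":0,"hand":1},{"x":0,"y":0,"z":0,"turn":0,"hand":1}]'
python3 - <<'E'
from h import *
import pickle
c=camera("wrist"); pickle.dump(c,open("c1.pkl","wb")); save(c,"c_wrist.png")
s=ctrl.sense(); print(s["position"],s["ee_rot"]); print(ray(c,280,210))
E
```

```text
time: 1.15
position: [0.57, 0.02, 0.2859]
ee_rot: [-2.22, -2.22, 0.002]
ft_force: [-0.2, 0.6, -0.4]
finger_gap: 0.996
gripper_force: 0.0
[0.56998624 0.01999433 0.2860966 ] [-2.22042513e+00 -2.22027356e+00  1.66800460e-03]
(array([0.56971246, 0.08824298, 0.46100253]), array([ 0.00795638, -0.26545139, -0.96415452]))
```

View pics/c_wrist.png

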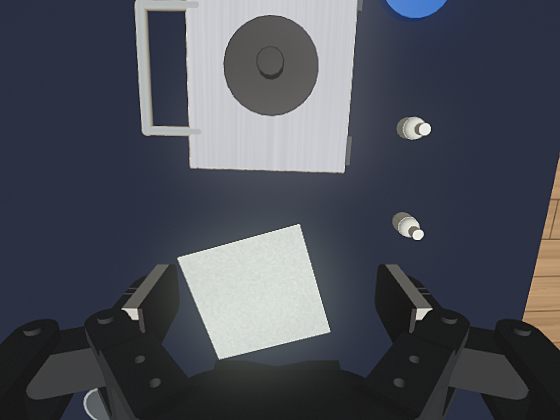

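Wrist view: cap disc centred at about (271,65), knob (270,62), bar along the line (140,8) to (147,131), hatch lower corners (190,167) and (344,172), mat corners (178,258), (300,225), (330,331), (219,358).

Run:
```python
from h import *
import pickle
c=pickle.load(open("c1.pkl","rb")); f=c["frame"]; mx=f.max(2); g=cv2.cvtColor(f,cv2.COLOR_RGB2GRAY)
m=((mx<110)).astype(np.uint8); m[:, :200]=0; m[:,345:]=0; m[130:]=0
n,l=cv2.connectedComponents(m); k=(l==l[90,260]).astype(np.uint8)
ct=max(cv2.findContours(k,0,2)[0],key=cv2.contourArea); e=cv2.fitEllipse(ct); print("disc",e, onz(c,*e[0],.126))
print("knob px top", [onz(c,270,60,z).round(4) for z in(.16,)])
# front edge / right edge of hatch, bar
a=onz(c,190,167,.108);b=onz(c,344,172,.108);print("hatch lower edge",a,b,np.degrees(np.arctan2(*(b-a)[[1,0]])),np.linalg.norm(b-a))
# bar: bright pixels columns 130..165, rows 12..125
P=[]
for r in range(14,122,6):
    cols=np.where(g[r,125:170]>110)[0]+125
    if len(cols): P.append([cols.mean(),r])
P=np.array(P); X=np.array([onz(c,u,v,.106)[:2] for u,v in P]); 
p=np.polyfit(X[:,1],X[:,0],1); print("bar x(y)=",p,"yaw deg",np.degrees(-np.arctan(p[0])), X[0],X[-1])
# hatch front edge line
E=[]
for r in range(20,160,8):
    if 120<r<142: continue
    row=g[r,165:230].astype(int); j=np.argmax(np.diff(row))+165.5; E.append(onz(c,j,r,.108)[:2])
E=np.array(E); p=np.polyfit(E[:,1],E[:,0],1); print("plate edge",p,np.degrees(-np.arctan(p[0])),np.abs(E[:,0]-np.polyval(p,E[:,1])).max())
M=np.array([onz(c,u,v,.003) for u,v in((178,258),(300,225),(330,331),(219,358))]);print("mat",M[:,:2].round(3).tolist(),M.mean(0))
for n_,p_ in(("vialA",(403,128)),("vialB",(402,222))): print(n_,onz(c,*p_,0).round(3))
for z,(u,v) in ((0.11,(140,4)),(.11,(146,134))): print("bar ends",onz(c,u,v,z).round(4))
```

```text
disc ((270.49371337890625, 64.91181182861328), (93.6188735961914, 99.41835021972656), 177.15103149414062) [0.56321783 0.13698524 0.126     ]
knob px top [array([0.5635, 0.1359, 0.16  ])]
hatch lower edge [0.47674564 0.03845967 0.108     ] [0.64072666 0.03310644 0.108     ] -1.869783089745709 0.1640683781229121
bar x(y)= [0.02951952 0.43107431] yaw deg -1.690852835107853 [0.43662069 0.18803382] [0.43365841 0.09139269]
plate edge [0.03551123 0.47441319] -2.0337889693645708 0.0006756782329881972
mat [[0.421, -0.112], [0.602, -0.06], [0.654, -0.238], [0.474, -0.291]] [ 0.53788391 -0.17544888  0.003     ]
vialA [0.74  0.077 0.   ]
vialB [ 0.751 -0.057  0.   ]
bar ends [0.4384 0.1958 0.11  ]
bar ends [0.4335 0.0733 0.11  ]
```

```bash
python3 -m handwheel '[{"x":0.26,"y":-0.067,"z":0,"turn":0.0106,"hand":1},{"x":0.3,"y":0,"z":0,"turn":0,"hand":1},{"x":0.3,"y":0,"z":0,"turn":0,"hand":1},{"x":0.3,"y":0,"z":0,"turn":0,"hand":1},{"x":0,"y":0,"z":0.25,"turn":0,"hand":1},{"x":0,"y":0,"z":0.25,"turn":0,"hand":1},{"x":0,"y":0,"z":0.25,"turn":0,"hand":1},{"x":0,"y":0,"z":0.25,"turn":0,"hand":1},{"x":0,"y":0,"z":0.2,"turn":0,"hand":1},{"x":0,"y":0,"z":0.1,"turn":0,"hand":1}]'
```

```text
time: 2.2
position: [0.565, 0.1359, 0.1543]
ee_rot: [-2.256, -2.182, 0.005]
ft_force: [-0.6, 0.4, 0.0]
finger_gap: 0.997
gripper_force: 0.0
```

```bash
python3 -m handwheel '[{"x":0,"y":-0.015,"z":0.1,"turn":0,"hand":1},{"x":0,"y":0,"z":0.11,"turn":0,"hand":1},{"x":0,"y":0,"z":0,"turn":0,"hand":-1},{"x":0,"y":0,"z":0,"turn":0,"hand":-1},{"x":0,"y":0,"z":0,"turn":0,"hand":-1},{"x":0,"y":0,"z":0,"turn":0,"hand":-1},{"x":0,"y":0,"z":0,"turn":0,"hand":-1},{"x":0,"y":0,"z":0,"turn":0,"hand":-1},{"x":0,"y":0,"z":0,"turn":0,"hand":-1},{"x":0,"y":0,"z":0,"turn":0,"hand":-1}]'
```

```text
time: 3.2
position: [0.5648, 0.136, 0.1363]
ee_rot: [2.258, 2.184, 0.0]
ft_force: [0.4, -0.2, -0.2]
finger_gap: -0.002
gripper_force: 0.0
```

Run:
```python
from h import *
import pickle
w=camera("wrist");s=camera("scene");pickle.dump((w,s),open("c2.pkl","wb"))
im=np.hstack([cv2.resize(w["frame"],(400,300)),cv2.resize(s["frame"][130:270,230:420],(400,295))[:295] if 0 else cv2.resize(s["frame"][130:270,230:420],(400,300))])
cv2.imwrite("pics/d.png",im[:,:,::-1])
q=ctrl.sense();print(q["position"],q["finger_gap"],q["gripper_force"],q["joint_pos"])
```

```text
[0.56476299 0.13599071 0.13625449] -0.0009694393876319963 0.0 [4.12207504e-02 1.47991630e-01 1.78659376e+00 6.81192567e-06
 1.20712170e+00 7.45202021e-02]
```

View pics/d.png

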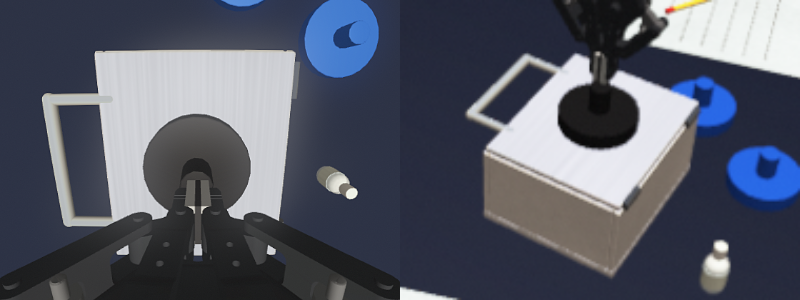

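The wrist shows the shut fingertips at about (198,180) of the 400 px panel, just short of the knob at (197,167); the scene shows them at the knob's upper end. The fingers missed the knob, so I'll check with projections.

Run:
```python
from h import *
import pickle
w,s=pickle.load(open("c2.pkl","rb"))
T=np.array([.5648,.136,.1363])
for n,c in(("w",w),("s",s)):
    print(n,"tcp px",proj(c,T),"grasp",proj(c,T+[0,0,.019]),"knobtop pred",proj(c,[.5633,.1365,.16]),"knob base",proj(c,[.5633,.1365,.128]),"disc+y edge",proj(c,[.5633,.1815,.126]))
print(onz(w,197*1.4,165*1.4,.16), onz(w,196*1.4,117*1.4,.128),onz(w,144*1.4,165*1.4,.128),onz(w,250*1.4,165*1.4,.128))
c=pickle.load(open("c1.pkl","rb"));print("earlier view knobtop pred",proj(c,[.5633,.1365,.16]),"z=.19",proj(c,[.5633,.1365,.19]))
# crop big
a=w["frame"][140:330,180:380];b=s["frame"][140:230,270:360]
cv2.imwrite("pics/e.png",np.hstack([cv2.resize(a,(400,380),interpolation=2),cv2.resize(b,(380,380),interpolation=2)])[:,:,::-1])
```

```text
w tcp px [277.69843674 244.41942824] grasp [277.81207116 258.10811151] knobtop pred [274.76630454 261.120076  ] knob base [275.06189874 238.51695325] disc+y edge [272.28057306 160.86343287]
s tcp px [324.94748493 177.92359886] grasp [325.54470706 171.56838711] knobtop pred [325.20512462 169.63551373] knob base [324.2124289  180.31315237] disc+y edge [332.67806356 170.44613403]
[0.56433977 0.15214304 0.16      ] [0.5644391  0.18009737 0.128     ] [0.5207262  0.14252485 0.128     ] [0.6070426  0.13965967 0.128     ]
earlier view knobtop pred [269.78432748  59.2738925 ] z=.19 [268.90594603  52.47840097]
```

View pics/e.png

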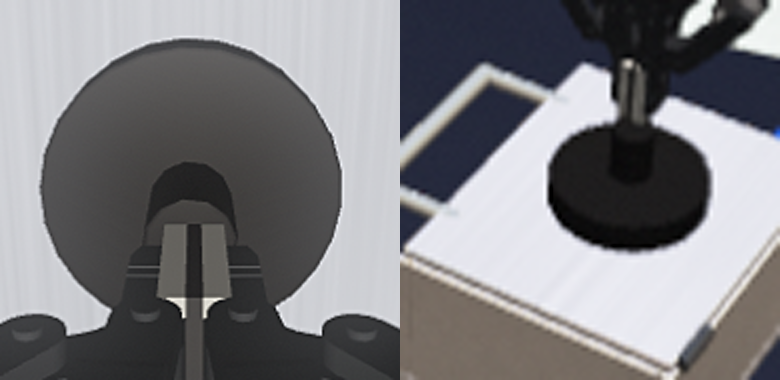

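Run:
```python
from h import *
import pickle
c=pickle.load(open("c1.pkl","rb")); w,s=pickle.load(open("c2.pkl","rb"))
print(c["fx"],c["k1"])
for n,c_,T in(("open",c,[.57,.02,.286]),("shut",w,[.5648,.136,.1363])):
  T=np.array(T)
  for hx in((-.0425,.0425) if n=="open" else (0,)):
    for hy in(-.011,.011):
      print(n,hx,hy,[proj(c_,T+[hx,hy,dz]).round(0).tolist() for dz in(0,.013,.026,.04)])
T=np.array([.5648,.136,.1363])
print("scene",[[proj(s,T+[0,hy,dz]).round(0).tolist() for dz in(0,.013,.026,.04)] for hy in(-.011,.011)])
R=np.array(w["R"]);R0=np.array(c["R"]);print((-R.T@w["t"])-T,(-R0.T@c["t"])-[.57,.02,.286])
```

```text
333.7104849966254 -0.05177398888348816
open -0.0425 -0.011 [[203.0, 262.0], [198.0, 272.0], [192.0, 284.0], [185.0, 299.0]]
open -0.0425 0.011 [[201.0, 226.0], [195.0, 234.0], [189.0, 243.0], [181.0, 254.0]]
open 0.0425 -0.011 [[352.0, 262.0], [357.0, 273.0], [363.0, 284.0], [371.0, 299.0]]
open 0.0425 0.011 [[355.0, 226.0], [360.0, 234.0], [367.0, 243.0], [375.0, 254.0]]
shut 0 -0.011 [[278.0, 262.0], [278.0, 273.0], [279.0, 284.0], [279.0, 299.0]]
shut 0 0.011 [[277.0, 226.0], [277.0, 234.0], [277.0, 243.0], [277.0, 254.0]]
scene [[[323.0, 181.0], [323.0, 176.0], [324.0, 172.0], [324.0, 167.0]], [[327.0, 175.0], [328.0, 171.0], [328.0, 167.0], [328.0, 162.0]]]
[0.00167605 0.0682842  0.17510537] [-0.00028754  0.06824298  0.17500253]
```

The shut tips sit about 35 mm higher than the reported TCP in both views, so the reported TCP is not at the fingertips. I'll open, go 35 mm lower while watching the force, then close.

```bash
python3 -m handwheel '[{"x":0,"y":0,"z":0,"turn":0,"hand":1},{"x":0,"y":0,"z":0,"turn":0,"hand":1},{"x":0,"y":0,"z":0,"turn":0,"hand":1},{"x":0,"y":0,"z":0,"turn":0,"hand":1},{"x":0,"y":0,"z":0,"turn":0,"hand":1},{"x":0,"y":0,"z":0.06,"turn":0,"hand":1},{"x":0,"y":0,"z":0.06,"turn":0,"hand":1},{"x":0,"y":0,"z":0.06,"turn":0,"hand":1},{"x":0,"y":0,"z":0.06,"turn":0,"hand":1},{"x":0,"y":0,"z":0.1,"turn":0,"hand":1}]'
python3 -m handwheel '[{"x":0,"y":0,"z":0,"turn":0,"hand":1},{"x":0,"y":0,"z":0,"turn":0,"hand":-1},{"x":0,"y":0,"z":0,"turn":0,"hand":-1},{"x":0,"y":0,"z":0,"turn":0,"hand":-1},{"x":0,"y":0,"z":0,"turn":0,"hand":-1},{"x":0,"y":0,"z":0,"turn":0,"hand":-1},{"x":0,"y":0,"z":0,"turn":0,"hand":-1},{"x":0,"y":0,"z":0,"turn":0,"hand":-1},{"x":0,"y":0,"z":0,"turn":0,"hand":-1},{"x":0,"y":0,"z":0,"turn":0,"hand":-1}]'
```

```text
time: 4.3
position: [0.5651, 0.136, 0.102]
ee_rot: [2.258, 2.184, 0.001]
ft_force: [0.3, -1.1, 0.1]
finger_gap: 0.997
gripper_force: 0.0
time: 5.3
position: [0.5651, 0.136, 0.1028]
ee_rot: [2.258, 2.184, 0.001]
ft_force: [-2.4, 0.1, 5.6]
finger_gap: 0.258
gripper_force: 59.0
```

```bash
python3 -m handwheel '[{"x":0,"y":0,"z":-0.05,"turn":0,"hand":-1},{"x":0,"y":0,"z":-0.1,"turn":0,"hand":-1},{"x":0,"y":0,"z":-0.1,"turn":0,"hand":-1},{"x":0,"y":0,"z":-0.1,"turn":0,"hand":-1},{"x":0,"y":0,"z":-0.1,"turn":0,"hand":-1},{"x":0,"y":0,"z":-0.1,"turn":0,"hand":-1},{"x":0,"y":0,"z":-0.05,"turn":0,"hand":-1},{"x":0,"y":0,"z":0,"turn":0,"hand":-1},{"x":0,"y":0,"z":0,"turn":0,"hand":-1},{"x":0,"y":0,"z":0,"turn":0,"hand":-1}]'
python3 -m handwheel '[{"x":-0.15,"y":0,"z":0,"turn":0,"hand":-1},{"x":-0.25,"y":-0.02,"z":0,"turn":0,"hand":-1},{"x":-0.35,"y":-0.02,"z":0,"turn":0,"hand":-1},{"x":-0.4,"y":-0.02,"z":0,"turn":0,"hand":-1},{"x":-0.4,"y":-0.02,"z":0,"turn":0,"hand":-1},{"x":-0.4,"y":-0.03,"z":0,"turn":0,"hand":-1},{"x":-0.4,"y":-0.03,"z":0,"turn":0,"hand":-1},{"x":-0.35,"y":-0.02,"z":0,"turn":0,"hand":-1},{"x":-0.25,"y":0,"z":0,"turn":0,"hand":-1},{"x":-0.15,"y":0,"z":0,"turn":0,"hand":-1}]'
```

```text
time: 6.3
position: [0.5643, 0.136, 0.1616]
ee_rot: [-2.258, -2.184, 0.002]
ft_force: [0.0, 0.3, -1.5]
finger_gap: 0.257
gripper_force: 58.9
time: 7.3
position: [0.5377, -0.1759, 0.162]
ee_rot: [-2.261, -2.181, 0.001]
ft_force: [0.9, -0.6, -1.4]
finger_gap: 0.26
gripper_force: 58.9
```

Run:
```python
from h import *
import pickle
w=camera("wrist");s=camera("scene");pickle.dump((w,s),open("c3.pkl","wb"))
im=np.hstack([cv2.resize(w["frame"],(400,300)),cv2.resize(s["frame"][100:400,150:450],(300,300))])
cv2.imwrite("pics/f.png",im[:,:,::-1])
q=ctrl.sense();print(q["position"],q["finger_gap"],q["gripper_force"],q["ft_force"],q["moment"])
```

```text
[ 0.53803814 -0.17512287  0.16208172] 0.26048139747413884 58.892841562628746 [-0.59559624 -0.51907734 -0.55620012] [ 0.03604336 -0.03301971 -0.04367649]
```

View pics/f.png

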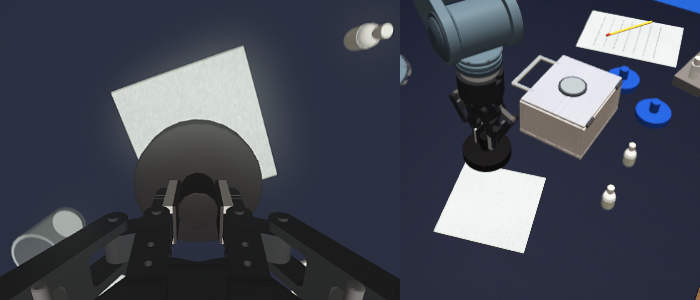

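Wrist: the cap hangs level in the grip, over the mat at (200,180); scene: bare sight glass on the hatch and the cap over the mat. Lower slowly now.

```bash
python3 -m handwheel '[{"x":0,"y":0,"z":0.1,"turn":0,"hand":-1},{"x":0,"y":0,"z":0.2,"turn":0,"hand":-1},{"x":0,"y":0,"z":0.25,"turn":0,"hand":-1},{"x":0,"y":0,"z":0.25,"turn":0,"hand":-1},{"x":0,"y":0,"z":0.25,"turn":0,"hand":-1},{"x":0,"y":0,"z":0.2,"turn":0,"hand":-1},{"x":0,"y":0,"z":0.15,"turn":0,"hand":-1},{"x":0,"y":0,"z":0.1,"turn":0,"hand":-1},{"x":0,"y":0,"z":0.05,"turn":0,"hand":-1},{"x":0,"y":0,"z":0,"turn":0,"hand":-1}]'
python3 -m handwheel '[{"x":0,"y":0,"z":0.01,"turn":0,"hand":-1},{"x":0,"y":0,"z":0.01,"turn":0,"hand":-1},{"x":0,"y":0,"z":0.01,"turn":0,"hand":-1},{"x":0,"y":0,"z":0.01,"turn":0,"hand":-1},{"x":0,"y":0,"z":0.01,"turn":0,"hand":-1},{"x":0,"y":0,"z":0.01,"turn":0,"hand":-1},{"x":0,"y":0,"z":0.01,"turn":0,"hand":-1},{"x":0,"y":0,"z":0,"turn":0,"hand":-1},{"x":0,"y":0,"z":0,"turn":0,"hand":-1},{"x":0,"y":0,"z":0,"turn":0,"hand":-1}]'
```

```text
time: 8.4
position: [0.5384, -0.173, 0.007]
ee_rot: [-2.257, -2.184, 0.0]
ft_force: [-1.1, -1.4, -2.3]
finger_gap: 0.259
gripper_force: 58.9
time: 9.4
position: [0.5385, -0.1733, 0.0003]
ee_rot: [2.258, 2.184, 0.0]
ft_force: [-0.8, -0.0, -1.2]
finger_gap: 0.26
gripper_force: 58.9
```

```bash
python3 -m handwheel '[{"x":0,"y":0,"z":0.01,"turn":0,"hand":-1},{"x":0,"y":0,"z":0.01,"turn":0,"hand":-1},{"x":0,"y":0,"z":0.005,"turn":0,"hand":-1},{"x":0,"y":0,"z":0,"turn":0,"hand":-1},{"x":0,"y":0,"z":0,"turn":0,"hand":-1},{"x":0,"y":0,"z":0,"turn":0,"hand":-1},{"x":0,"y":0,"z":0,"turn":0,"hand":-1},{"x":0,"y":0,"z":0,"turn":0,"hand":-1},{"x":0,"y":0,"z":0,"turn":0,"hand":-1},{"x":0,"y":0,"z":0,"turn":0,"hand":-1}]'
```

```text
time: 10.4
position: [0.5385, -0.1733, -0.0022]
ee_rot: [-2.258, -2.184, -0.0]
ft_force: [-0.9, 0.9, -1.2]
finger_gap: 0.258
gripper_force: 59.0
```

```bash
python3 -m handwheel '[{"x":0,"y":0,"z":0.01,"turn":0,"hand":-1},{"x":0,"y":0,"z":0,"turn":0,"hand":-1},{"x":0,"y":0,"z":0.005,"turn":0,"hand":-1},{"x":0,"y":0,"z":0,"turn":0,"hand":-1},{"x":0,"y":0,"z":0,"turn":0,"hand":-1},{"x":0,"y":0,"z":0,"turn":0,"hand":-1},{"x":0,"y":0,"z":0,"turn":0,"hand":-1},{"x":0,"y":0,"z":0,"turn":0,"hand":-1},{"x":0,"y":0,"z":0,"turn":0,"hand":-1},{"x":0,"y":0,"z":0,"turn":0,"hand":-1}]'
```

```text
time: 11.4
position: [0.5386, -0.1734, -0.0025]
ee_rot: [-2.258, -2.184, 0.001]
ft_force: [-4.0, 2.1, 9.2]
finger_gap: 0.261
gripper_force: 59.9
```

```bash
python3 -m handwheel '[{"x":0,"y":0,"z":-0.005,"turn":0,"hand":-1},{"x":0,"y":0,"z":0,"turn":0,"hand":1},{"x":0,"y":0,"z":0,"turn":0,"hand":1},{"x":0,"y":0,"z":0,"turn":0,"hand":1},{"x":0,"y":0,"z":0,"turn":0,"hand":1},{"x":0,"y":0,"z":0,"turn":0,"hand":1},{"x":0,"y":0,"z":-0.05,"turn":0,"hand":1},{"x":0,"y":0,"z":-0.1,"turn":0,"hand":1},{"x":0,"y":0,"z":-0.2,"turn":0,"hand":1},{"x":0,"y":0,"z":-0.3,"turn":0,"hand":1}]'
python3 -m handwheel '[{"x":0,"y":0,"z":-0.3,"turn":0,"hand":1},{"x":0,"y":0,"z":-0.3,"turn":0,"hand":1},{"x":0,"y":0,"z":-0.3,"turn":0,"hand":1},{"x":0,"y":0,"z":-0.3,"turn":0,"hand":1},{"x":0,"y":0,"z":0,"turn":0,"hand":-0.3},{"x":0,"y":0,"z":0,"turn":0,"hand":-0.3},{"x":0,"y":0,"z":0,"turn":0,"hand":-0.3},{"x":0,"y":0,"z":0,"turn":0,"hand":-0.3},{"x":0,"y":0,"z":0,"turn":0,"hand":-0.3},{"x":0,"y":0,"z":0,"turn":0,"hand":-0.3}]'
python3 - <<'E'
from h import *
import pickle
w=camera("wrist");s=camera("scene");pickle.dump((w,s),open("c4.pkl","wb"))
im=np.hstack([cv2.resize(w["frame"],(400,300)),cv2.resize(s["frame"][100:400,150:450],(300,300))])
cv2.imwrite("pics/g.png",im[:,:,::-1])
q=ctrl.sense();print(q["position"],q["finger_gap"],q["ft_force"])
E
```

```text
time: 12.4
position: [0.5374, -0.1727, 0.0617]
ee_rot: [-2.256, -2.182, 0.001]
ft_force: [0.7, -0.2, -0.3]
finger_gap: 1.001
gripper_force: 0.0
time: 13.4
position: [0.5382, -0.1731, 0.181]
ee_rot: [-2.257, -2.183, 0.001]
ft_force: [0.3, 0.5, -0.1]
finger_gap: 0.349
gripper_force: 0.0
[ 0.53834465 -0.17320927  0.18138188] 0.3482105800276929 [-0.37039375 -0.29833306 -0.19451814]
```

View pics/g.png

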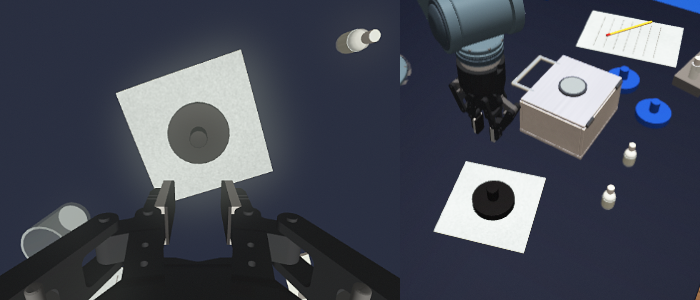

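The cap stands upright near the mat centre (wrist (198,133), scene panel (493,200)), knob up. Now to the bar with the fingers about 30 mm open.

```bash
python3 -m handwheel '[{"x":0.26,"y":-0.1,"z":0,"turn":0,"hand":-0.3},{"x":0.32,"y":-0.12,"z":0,"turn":0,"hand":-0.3},{"x":0.35,"y":-0.13,"z":0,"turn":0,"hand":-0.3},{"x":0.35,"y":-0.13,"z":0,"turn":0,"hand":-0.3},{"x":0.35,"y":-0.13,"z":0,"turn":0,"hand":-0.3},{"x":0.35,"y":-0.13,"z":0,"turn":0,"hand":-0.3},{"x":0.35,"y":-0.13,"z":0,"turn":0,"hand":-0.3},{"x":0.32,"y":-0.12,"z":0,"turn":0,"hand":-0.3},{"x":0.26,"y":-0.08,"z":0,"turn":0,"hand":-0.3},{"x":0.19,"y":-0.056,"z":0,"turn":0,"hand":-0.3}]'
python3 -m handwheel '[{"x":0,"y":0,"z":0.05,"turn":0,"hand":-0.3},{"x":0,"y":0,"z":0.1,"turn":0,"hand":-0.3},{"x":0,"y":0,"z":0.1,"turn":0,"hand":-0.3},{"x":0,"y":0,"z":0.1,"turn":0,"hand":-0.3},{"x":0,"y":0,"z":0.05,"turn":0,"hand":-0.3},{"x":0,"y":0,"z":0,"turn":0,"hand":-0.3},{"x":0,"y":0,"z":0,"turn":0,"hand":-0.3},{"x":0,"y":0,"z":0,"turn":0,"hand":-0.3},{"x":0,"y":0,"z":0,"turn":0,"hand":-0.3},{"x":0,"y":0,"z":0,"turn":0,"hand":-0.3}]'
python3 - <<'E'
from h import *
import pickle
w=camera("wrist");s=camera("scene");pickle.dump((w,s),open("c5.pkl","wb"))
q=ctrl.sense();T=q["position"];print(T,q["ee_rot"],q["finger_gap"],q["ft_force"],q["joint_pos"].round(3))
a=w["frame"];b=s["frame"][110:250,210:350]
cv2.imwrite("pics/i.png",np.hstack([cv2.resize(a,(480,360)),cv2.resize(b,(320,360))])[:,:,::-1])
for d in(.0,.02,.037): print("tip inner corners",d,proj(w,T+[-.015,.011,d]),proj(w,T+[.015,.011,d]),proj(s,T+[0,0,d]))
print("bar ends pred",proj(w,[.438,.2005,.104]),proj(w,[.434,.081,.104]),proj(s,[.436,.1407,.104]))
E
```

```text
time: 14.5
position: [0.4356, 0.1418, 0.1819]
ee_rot: [2.257, 2.186, 0.001]
ft_force: [0.3, -0.0, 0.4]
finger_gap: 0.351
gripper_force: 0.0
time: 15.5
position: [0.4365, 0.1403, 0.1421]
ee_rot: [2.258, 2.184, 0.001]
ft_force: [-0.5, 0.4, 0.7]
finger_gap: 0.348
gripper_force: 0.0
[0.43641908 0.1403411  0.14203286] [2.25785719e+00 2.18400235e+00 5.92810411e-04] 0.3476650436168046 [-0.82322902 -0.41585472  0.55042196] [ 0.063 -0.161  2.082  0.     1.219  0.096]
tip inner corners 0.0 [249.75199896 226.54081527] [304.05602771 224.81690193] [278.32774066 157.24985782]
tip inner corners 0.02 [246.65304457 239.2028915 ] [307.27773833 237.29763229] [278.34127569 150.57374875]
tip inner corners 0.037 [243.3957735  252.52818065] [310.66549361 250.43720595] [278.3530723  144.76688248]
bar ends pred [276.73831326 131.64885833] [276.66995357 302.05109384] [278.23229079 169.36617753]
```

View pics/i.png

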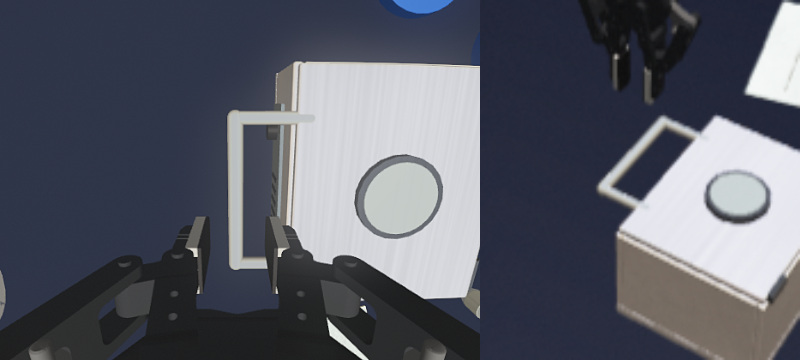

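The open fingers straddle the bar: tips at wrist panel (205,218) and (272,218), bar at column 236; the scene shows them above the bar. Lower 92 mm and close.

```bash
python3 -m handwheel '[{"x":0,"y":0,"z":0.05,"turn":0,"hand":-0.3},{"x":0,"y":0,"z":0.1,"turn":0,"hand":-0.3},{"x":0,"y":0,"z":0.15,"turn":0,"hand":-0.3},{"x":0,"y":0,"z":0.15,"turn":0,"hand":-0.3},{"x":0,"y":0,"z":0.15,"turn":0,"hand":-0.3},{"x":0,"y":0,"z":0.12,"turn":0,"hand":-0.3},{"x":0,"y":0,"z":0.1,"turn":0,"hand":-0.3},{"x":0,"y":0,"z":0.07,"turn":0,"hand":-0.3},{"x":0,"y":0,"z":0.03,"turn":0,"hand":-0.3},{"x":0,"y":0,"z":0,"turn":0,"hand":-0.3}]'
python3 -m handwheel '[{"x":0,"y":0,"z":0,"turn":0,"hand":-1},{"x":0,"y":0,"z":0,"turn":0,"hand":-1},{"x":0,"y":0,"z":0,"turn":0,"hand":-1},{"x":0,"y":0,"z":0,"turn":0,"hand":-1},{"x":0,"y":0,"z":0,"turn":0,"hand":-1},{"x":0,"y":0,"z":0,"turn":0,"hand":-1},{"x":0,"y":0,"z":0,"turn":0,"hand":-1},{"x":0,"y":0,"z":0,"turn":0,"hand":-1},{"x":0,"y":0,"z":0,"turn":0,"hand":-1},{"x":0,"y":0,"z":0,"turn":0,"hand":-1}]'
```

```text
time: 16.6
position: [0.4362, 0.1403, 0.0495]
ee_rot: [-2.258, -2.184, 0.001]
ft_force: [0.5, -0.1, -0.2]
finger_gap: 0.35
gripper_force: 0.0
time: 17.6
position: [0.4349, 0.1404, 0.0498]
ee_rot: [-2.256, -2.183, 0.004]
ft_force: [-5.1, -0.7, 2.7]
finger_gap: 0.114
gripper_force: 58.4
```

Gripped (gap 9.7–12 mm, 58 N). Work out the arc steps in tool axes.

Run:
```python
import numpy as np
def p(t): a=np.radians(t)+np.arcsin(4/210); return np.array([210*np.cos(a),-210*np.sin(a)])
for L in([0,1,3,6,9,12,15,18,21,23,24],[24,25,27,30,33,36,39,42,45,47,48],[48,50,52,54,56,58,60,62,63.5,64.5,65],[65,64.5,63.5,62,60,58,56,54,52,51,50]):
    d=[(p(a)-p(b))for a,b in zip(L,L[1:])]
    print([( round(x[0]/100,3), round(-x[1]/100*-1*-1,3)) for x in d], "end u,h",(p(0)-p(L[-1])).round(1))
```

```text
[(np.float64(0.001), np.float64(-0.037)), (np.float64(0.004), np.float64(-0.073)), (np.float64(0.011), np.float64(-0.109)), (np.float64(0.016), np.float64(-0.109)), (np.float64(0.022), np.float64(-0.108)), (np.float64(0.028), np.float64(-0.106)), (np.float64(0.033), np.float64(-0.105)), (np.float64(0.039), np.float64(-0.103)), (np.float64(0.029), np.float64(-0.067)), (np.float64(0.015), np.float64(-0.033))] end u,h [19.8 85.1]
[(np.float64(0.016), np.float64(-0.033)), (np.float64(0.033), np.float64(-0.065)), (np.float64(0.054), np.float64(-0.096)), (np.float64(0.059), np.float64(-0.093)), (np.float64(0.064), np.float64(-0.089)), (np.float64(0.069), np.float64(-0.086)), (np.float64(0.073), np.float64(-0.082)), (np.float64(0.077), np.float64(-0.078)), (np.float64(0.054), np.float64(-0.05)), (np.float64(0.027), np.float64(-0.024))] end u,h [ 72.4 154.7]
[(np.float64(0.056), np.float64(-0.047)), (np.float64(0.058), np.float64(-0.045)), (np.float64(0.059), np.float64(-0.043)), (np.float64(0.061), np.float64(-0.041)), (np.float64(0.062), np.float64(-0.039)), (np.float64(0.064), np.float64(-0.037)), (np.float64(0.065), np.float64(-0.034)), (np.float64(0.049), np.float64(-0.024)), (np.float64(0.033), np.float64(-0.015)), (np.float64(0.017), np.float64(-0.008))] end u,h [124.9 188. ]
[(np.float64(-0.017), np.float64(0.008)), (np.float64(-0.033), np.float64(0.015)), (np.float64(-0.049), np.float64(0.024)), (np.float64(-0.065), np.float64(0.034)), (np.float64(-0.064), np.float64(0.037)), (np.float64(-0.062), np.float64(0.039)), (np.float64(-0.061), np.float64(0.041)), (np.float64(-0.059), np.float64(0.043)), (np.float64(-0.029), np.float64(0.022)), (np.float64(-0.029), np.float64(0.023))] end u,h [ 78.1 159.4]
```

```bash
python3 -m handwheel '[{"x":0,"y":0.001,"z":-0.037,"turn":0,"hand":-1},{"x":0,"y":0.004,"z":-0.073,"turn":0,"hand":-1},{"x":0,"y":0.011,"z":-0.109,"turn":0,"hand":-1},{"x":0,"y":0.016,"z":-0.109,"turn":0,"hand":-1},{"x":0,"y":0.022,"z":-0.108,"turn":0,"hand":-1},{"x":0,"y":0.028,"z":-0.106,"turn":0,"hand":-1},{"x":0,"y":0.033,"z":-0.105,"turn":0,"hand":-1},{"x":0,"y":0.039,"z":-0.103,"turn":0,"hand":-1},{"x":0,"y":0.029,"z":-0.067,"turn":0,"hand":-1},{"x":0,"y":0.015,"z":-0.033,"turn":0,"hand":-1}]'
```

```text
time: 18.6
position: [0.4535, 0.1398, 0.1358]
ee_rot: [-2.254, -2.181, 0.008]
ft_force: [-13.5, 0.8, 3.7]
finger_gap: 0.118
gripper_force: 58.5
```

Gripper is pushed back 13 N along -x; ease y a little while continuing.

```bash
python3 -m handwheel '[{"x":0,"y":0.006,"z":-0.033,"turn":0,"hand":-1},{"x":0,"y":0.023,"z":-0.065,"turn":0,"hand":-1},{"x":0,"y":0.054,"z":-0.096,"turn":0,"hand":-1},{"x":0,"y":0.059,"z":-0.093,"turn":0,"hand":-1},{"x":0,"y":0.064,"z":-0.089,"turn":0,"hand":-1},{"x":0,"y":0.069,"z":-0.086,"turn":0,"hand":-1},{"x":0,"y":0.073,"z":-0.082,"turn":0,"hand":-1},{"x":0,"y":0.077,"z":-0.078,"turn":0,"hand":-1},{"x":0,"y":0.054,"z":-0.05,"turn":0,"hand":-1},{"x":0,"y":0.027,"z":-0.024,"turn":0,"hand":-1}]'
python3 -m handwheel '[{"x":0,"y":0,"z":0,"turn":0,"hand":-1},{"x":0,"y":0,"z":0,"turn":0,"hand":-1},{"x":0,"y":0,"z":0,"turn":0,"hand":-1},{"x":0,"y":0,"z":0,"turn":0,"hand":-1},{"x":0,"y":0,"z":0,"turn":0,"hand":-1},{"x":0,"y":0,"z":0,"turn":0,"hand":-1},{"x":0,"y":0,"z":0,"turn":0,"hand":-1},{"x":0,"y":0,"z":0,"turn":0,"hand":-1},{"x":0,"y":0,"z":0,"turn":0,"hand":-1},{"x":0,"y":0,"z":0,"turn":0,"hand":-1}]'
python3 - <<'E'
from h import *
import pickle
s=camera("scene");d=camera("side");w=camera("wrist");pickle.dump((s,d,w),open("c6.pkl","wb"))
q=ctrl.sense();T=q["position"];print(T,q["ee_rot"],q["finger_gap"],q["ft_force"])
cv2.imwrite("pics/j.png",np.hstack([cv2.resize(s["frame"][90:270,230:410],(400,400)),cv2.resize(d["frame"][100:260,190:350],(400,400))])[:,:,::-1])
for t in(40,45,50,55):
    a=np.radians(t);h=np.array([.646,.1337,.1]);ex=np.array([.99945,-.0332,0]);ey=np.array([.0332,.99945,0])
    n=-ex*np.cos(a)+np.array([0,0,np.sin(a)]);m=ex*np.sin(a)+np.array([0,0,np.cos(a)])
    for c in(s,d):
        print(t,[proj(c,h+n*.165+m*.008+ey*y).round(0).tolist() for y in(-.098,.098)],"bar ends",[proj(c,h+n*.21+m*.004+ey*y).round(0).tolist() for y in(-.06,.06)])
E
```

```text
time: 19.6
position: [0.5066, 0.1381, 0.209]
ee_rot: [-2.257, -2.184, 0.001]
ft_force: [-14.9, -0.2, 14.2]
finger_gap: 0.116
gripper_force: 58.7
time: 20.6
position: [0.5063, 0.1381, 0.2088]
ee_rot: [-2.257, -2.185, 0.001]
ft_force: [-14.5, 0.2, 13.5]
finger_gap: 0.115
gripper_force: 58.9
[0.50632274 0.13813918 0.20877441] [-2.25741486e+00 -2.18455978e+00  5.43045202e-04] 0.11601361555049572 [-14.1016171   -0.1450511   15.24484739]
40 [[288.0, 169.0], [332.0, 125.0]] bar ends [[283.0, 144.0], [311.0, 118.0]]
40 [[267.0, 182.0], [243.0, 138.0]] bar ends [[248.0, 170.0], [234.0, 142.0]]
45 [[293.0, 167.0], [337.0, 122.0]] bar ends [[289.0, 141.0], [316.0, 115.0]]
45 [[270.0, 179.0], [246.0, 135.0]] bar ends [[253.0, 165.0], [238.0, 138.0]]
50 [[297.0, 165.0], [341.0, 121.0]] bar ends [[294.0, 138.0], [322.0, 112.0]]
50 [[274.0, 175.0], [249.0, 131.0]] bar ends [[257.0, 160.0], [242.0, 133.0]]
55 [[303.0, 164.0], [346.0, 119.0]] bar ends [[300.0, 136.0], [328.0, 110.0]]
55 [[278.0, 172.0], [253.0, 128.0]] bar ends [[263.0, 156.0], [247.0, 129.0]]
```

View pics/j.png

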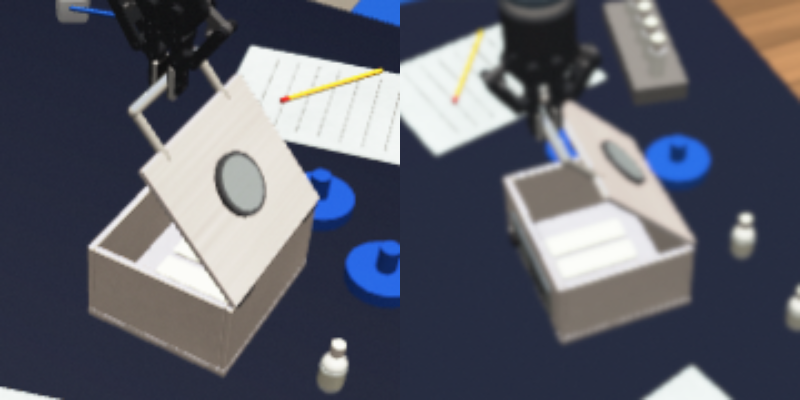

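The hatch is about half raised with the bar between the fingers: scene plate corner at (294,167), which matches 46–47°. The radial force comes from arc mismatch. I have no views left, so I'll measure the angle from the sight-glass centroid triangulated in two cameras.

```bash
cat > ang.py <<'E'
from h import *
H=np.array([.646,.1337,.1]);ex=np.array([.99945,-.0332,0])
def glass(c,seed):
    f=np.ascontiguousarray(c["frame"][:,:,::-1]); m=np.zeros((422,562),np.uint8)
    cv2.floodFill(f.copy(),m,tuple(int(round(v)) for v in seed),0,(14,)*3,(14,)*3,4|cv2.FLOODFILL_MASK_ONLY|cv2.FLOODFILL_FIXED_RANGE|(255<<8))
    k=m[1:-1,1:-1]; M=cv2.moments(k,True); return np.array([M["m10"],M["m01"]])/M["m00"],M["m00"]
def tri(a,pa,b,pb):
    o1,d1=ray(a,*pa);o2,d2=ray(b,*pb)
    s=np.linalg.lstsq(np.c_[d1,-d2],o2-o1,rcond=None)[0]; x,y=o1+s[0]*d1,o2+s[1]*d2
    return (x+y)/2,np.linalg.norm(x-y)
def angle(s,d,t0):
    a=np.radians(t0);X=H+.0825*(-ex*np.cos(a)+[0,0,np.sin(a)])+.014*(ex*np.sin(a)+[0,0,np.cos(a)])
    ps,As=glass(s,proj(s,X));pd,Ad=glass(d,proj(d,X))
    P,g=tri(s,ps,d,pd); v=P-H; u=-(v@ex)
    print("glass px",ps.round(1),As,pd.round(1),Ad,"miss",round(g,4),"r",round(np.hypot(u,v[2]),4),"theta",np.degrees(np.arctan2(v[2],u)-np.arctan2(.014,.0825)).round(1))
E
python3 - <<'E'
from ang import *
import pickle
s,d,w=pickle.load(open("c6.pkl","rb"));angle(s,d,46)
w,s=pickle.load(open("c5.pkl","rb"))
print(glass(s,proj(s,H+[-.0825,.003,.014])))
E
```

```text
glass px [338.9 171.8] 316.0 [279.3 163.3] 53.0 miss 0.0003 r 0.0871 theta 48.2
(array([322.31182796, 185.01075269]), 279.0)
```

Angle is about 47–48°. Relieve the radial push, then continue past 60°.

```bash
python3 -m handwheel '[{"x":0,"y":-0.01,"z":-0.01,"turn":0,"hand":-1},{"x":0,"y":-0.01,"z":-0.01,"turn":0,"hand":-1},{"x":0,"y":0.056,"z":-0.048,"turn":0,"hand":-1},{"x":0,"y":0.057,"z":-0.046,"turn":0,"hand":-1},{"x":0,"y":0.059,"z":-0.044,"turn":0,"hand":-1},{"x":0,"y":0.06,"z":-0.042,"turn":0,"hand":-1},{"x":0,"y":0.062,"z":-0.04,"turn":0,"hand":-1},{"x":0,"y":0.063,"z":-0.038,"turn":0,"hand":-1},{"x":0,"y":0.03,"z":-0.018,"turn":0,"hand":-1},{"x":0,"y":0,"z":0,"turn":0,"hand":-1}]'
python3 - <<'E'
from ang import *
s=camera("scene");d=camera("side");angle(s,d,60)
q=ctrl.sense();print(q["position"],q["finger_gap"],q["ft_force"])
E
```

```text
time: 21.75
position: [0.545, 0.137, 0.237]
ee_rot: [2.257, 2.183, 0.004]
ft_force: [-4.5, 0.9, 7.4]
finger_gap: 0.114
gripper_force: 59.1
glass px [346.  171.6] 289.0 [281.9 157.5] 45.0 miss 0.0079 r 0.0837 theta 57.3
[0.54469963 0.13691549 0.23683371] 0.11569649721154486 [-4.95130589  1.43590682  6.45773182]
```

```bash
cat >> ang.py <<'E'
def ang1(c,t0):
    a=np.radians(t0);X=H+.0825*(-ex*np.cos(a)+[0,0,np.sin(a)])+.014*(ex*np.sin(a)+[0,0,np.cos(a)])
    p,A=glass(c,proj(c,X)); o,d=ray(c,*p); ey=np.array([.0332,.99945,0]); v=o+d*((H-o)@ey)/(d@ey)-H; u=-(v@ex)
    print("px",p.round(1),A,"r",round(np.hypot(u,v[2]),4),"theta",np.degrees(np.arctan2(v[2],u)-np.arctan2(.014,.0825)).round(1))
E
python3 -m handwheel '[{"x":0,"y":0.03,"z":-0.017,"turn":0,"hand":-1},{"x":0,"y":0.035,"z":-0.017,"turn":0,"hand":-1},{"x":0,"y":0.033,"z":-0.016,"turn":0,"hand":-1},{"x":0,"y":0.033,"z":-0.015,"turn":0,"hand":-1},{"x":0,"y":0.033,"z":-0.014,"turn":0,"hand":-1},{"x":0,"y":0.017,"z":-0.008,"turn":0,"hand":-1},{"x":0,"y":0,"z":0,"turn":0,"hand":-1},{"x":0,"y":0,"z":0,"turn":0,"hand":-1},{"x":0,"y":0,"z":0,"turn":0,"hand":-1},{"x":0,"y":0,"z":0,"turn":0,"hand":-1}]'
python3 - <<'E'
from ang import *
import pickle
s=camera("scene");d=camera("side");angle(s,d,64)
ang1(s,64);ang1(d,64)
q=ctrl.sense();print(q["position"],q["finger_gap"],q["ft_force"])
s,d,w=pickle.load(open("c6.pkl","rb"));ang1(s,46);ang1(d,46)
E
```

```text
time: 22.85
position: [0.5627, 0.1364, 0.246]
ee_rot: [2.257, 2.183, 0.004]
ft_force: [-5.2, 1.5, 8.0]
finger_gap: 0.113
gripper_force: 58.8
glass px [349.4 171.9] 279.0 [286. 159.] 1.0 miss 0.0012 r 0.0835 theta 64.0
px [349.4 171.9] 279.0 r 0.0836 theta 64.0
px [286. 159.] 1.0 r 0.0818 theta 64.0
[0.56271676 0.13638733 0.24595672] 0.11621202150497292 [-4.93359001  2.33401223  7.65235617]
px [338.9 171.8] 316.0 r 0.0844 theta 45.2
px [279.3 163.3] 53.0 r 0.0816 theta 47.6
```

Run:
```python
from ang import *
import pickle
w,s=pickle.load(open("c5.pkl","rb"));ang1(s,0)
c=pickle.load(open("c1.pkl","rb"))
```

```text
px [322.3 185. ] 279.0 r 0.0873 theta -1.9
```

About 65–66° by both tool travel and vision: past balance, held. Ease back to 50°.

```bash
python3 -m handwheel '[{"x":0,"y":-0.03,"z":0.015,"turn":0,"hand":-1},{"x":0,"y":-0.036,"z":0.017,"turn":0,"hand":-1},{"x":0,"y":-0.065,"z":0.034,"turn":0,"hand":-1},{"x":0,"y":-0.064,"z":0.037,"turn":0,"hand":-1},{"x":0,"y":-0.062,"z":0.039,"turn":0,"hand":-1},{"x":0,"y":-0.061,"z":0.041,"turn":0,"hand":-1},{"x":0,"y":-0.059,"z":0.043,"turn":0,"hand":-1},{"x":0,"y":-0.058,"z":0.045,"turn":0,"hand":-1},{"x":0,"y":-0.04,"z":0.032,"turn":0,"hand":-1},{"x":0,"y":-0.022,"z":0.015,"turn":0,"hand":-1}]'
python3 -m handwheel '[{"x":0,"y":0,"z":0,"turn":0,"hand":-1},{"x":0,"y":0,"z":0,"turn":0,"hand":-1},{"x":0,"y":0,"z":0,"turn":0,"hand":-1},{"x":0,"y":0,"z":0,"turn":0,"hand":-1},{"x":0,"y":0,"z":0,"turn":0,"hand":-1},{"x":0,"y":0,"z":0,"turn":0,"hand":-1},{"x":0,"y":0,"z":0,"turn":0,"hand":-1},{"x":0,"y":0,"z":0,"turn":0,"hand":-1},{"x":0,"y":0,"z":0,"turn":0,"hand":-1},{"x":0,"y":0,"z":0,"turn":0,"hand":-1}]'
python3 - <<'E'
from ang import *
s=camera("scene");d=camera("side");w=camera("wrist")
ang1(s,50);ang1(d,50)
q=ctrl.sense();print(q["position"],q["finger_gap"],q["ft_force"],abs(q["dq"]).max())
E
```

```text
time: 23.95
position: [0.5132, 0.1379, 0.2151]
ee_rot: [2.256, 2.182, 0.005]
ft_force: [-10.0, 1.5, 14.2]
finger_gap: 0.116
gripper_force: 60.8
time: 24.95
position: [0.5133, 0.1379, 0.2152]
ee_rot: [2.256, 2.183, 0.005]
ft_force: [-9.6, 0.9, 14.1]
finger_gap: 0.118
gripper_force: 60.8
px [340.1 171.6] 313.0 r 0.0844 theta 47.5
px [280.7 163. ] 47.0 r 0.079 theta 50.1
[0.51333354 0.13792776 0.21522617] 0.11439168439373623 [-10.50324409   0.01611137  13.69233339] 0.0015434812278040315
```

The angle is about 50° by three estimates, steady and firmly gripped. Handing in.

```bash
python3 -c "
from bench import ctrl
print(ctrl.finish_job())"
```

```text
the job is handed in; nothing more can be done
None
```

I handed the job in at about 25 s: the cap stands upright on the mat, and the hatch went to about 65°, then back to about 50°, where the arm still holds it steady by the bar.

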